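Sweep used stoppers off the draining tray into the washing-up bowl

TASK

Sweep the three used rubber stoppers along the draining tray with your fingertips and off its open lip, so that all three drop into the washing-up bowl. Only push them: do not pick any up. Leave the beaker and the brown bottle standing where they are on the tray, and do not shift the tip box on the bench beside it.

Things in the scene. Friction and masses are not known exactly. Their poses are not given: they have to be found in the camera images.
- tray: Fixed steel draining tray on legs, 280 mm (x) by 360 mm (y). Origin on the bench under its centre, z up. Flat floor 150 mm above the bench. A rim 5 mm thick, 26 mm above the floor, closes x = -140, x = +140 and y = +180 mm. The end y = -180 mm is open, over the bowl. Stoppers stand in its middle, beaker and bottle near the closed end.
- lip (a point): Middle of the tray's open end, at floor height, 180 mm from the tray's centre; axes as the tray's, -y points out over the bowl. From here the edge turns down 24 degrees as a smooth lip that ends 18 mm further out, 8 mm below the floor.
- bowl: Fixed grey plastic washing-up bowl, empty, open on top: 340 mm (x) by 260 mm (y), 130 mm high, walls and bottom 5 mm. It stands on the bench with its near wall under the tray's lip. Origin at the centre of its underside, z up, axes nearly those of the tray.
- stopper_small: Solid dark-grey rubber stopper, a truncated cone 26 mm tall standing on its wide end on the tray: 32 mm across at the bottom, 26 mm at the top, about 22 g. It slides when pushed near its foot. Origin at the centre of the wide underside, z up while it stands.
- stopper_medium: Solid dark-grey rubber stopper, a truncated cone 26 mm tall standing on its wide end on the tray: 37 mm across at the bottom, 30 mm at the top, about 30 g. It slides when pushed near its foot. Origin at the centre of the wide underside, z up while it stands.
- stopper_large: Solid dark-grey rubber stopper, a truncated cone 26 mm tall standing on its wide end on the tray: 41 mm across at the bottom, 33 mm at the top, about 37 g. It slides when pushed near its foot. Origin at the centre of the wide underside, z up while it stands.
- beaker: Empty glass beaker standing on the tray near the closed end, 47 mm across its rim, 42 mm across the foot, 60 mm tall, light. Origin at the centre of its underside. To be left alone.
- reagent_bottle: Small brown glass bottle with a black cap standing on the tray near the closed end, 46 mm across, 66 mm tall. Origin at the centre of its underside. To be left alone.
- tip_box: Closed pipette-tip box of clear and yellow plastic on the bench beyond the tray's closed end, 85 by 120 mm, 62 mm tall. Origin at the centre of its underside. To be left alone.
Not all that is in view belongs to the job. Leave any blue or orange look-alike of the stopper_small alone.

How it is judged:
By the outcome, as a careful person would: the job done as asked, in the order asked, and still so for the second after the job is handed in, with the robot touching nothing.
It also fails if it takes over 48 s, if anything falls off the work surface, if the arm or the gripper's body presses on something with over 40 N, if the wrist force passes 120 N, or if a joint passes its speed limit or range.

ROBOT

A 6-joint arm with a two-finger parallel gripper is mounted at the origin on the work surface. World frame = base frame: x ahead of the robot, y to its left, z up, the work surface at z = 0. Lengths are in m, angles in rad, forces in N, time in s.
With the tool pointing down it reaches from about 0.425 to 0.95 m from the base axis. Payload 3.5 kg.
Tool frame: the origin (TCP) lies at the very end of the fingers, on their centre line; the grasp point (between the pads) lies 19 mm behind it (ctrl.grip_point_offset is the distance from the TCP to the grasp point, in m); z points along the fingers, y is the line along which they close (so a half turn about z gives the same grasp; the last joint's range is limited). The gripper opens to 85 mm and grips with 20 to 120 N. Pads are 22 mm wide; open, the fingers measure 114 mm over their backs; the gripper's body (76 mm by 85 mm) begins 54 mm behind the grasp point. The pads swing forward as they close: fully open they stand 13 mm farther back than shut.
Start: joints at [-1.254, 0.286, 1.577, -0, 1.279, -0.15], TCP at [0.304, -0.603, 0.231] pointing down, gripper open.
Joint ranges: [-2.77, 2.77], [-0.9, 2.22], [0.21, 2.48], [-1.53, 4.67], [0.24, 2.81], [-2.84, 2.84]. Speed limits (rad/s): [2.79, 2.79, 3.14, 3.14, 3.14, 3.14].

INTERFACE

Orientations are given as a unit quaternion [x, y, z, w].
In Python, from plant import telemetry, vision, ctrl gives the robot as it stands.
- The arm moves only by the tool arm_command, never from a script. Its argument "series" is one flat list of numbers, 7 for each row, row after row: the shift along the tool's x, y, z in cm, then the turn, a rotation vector about the tool's x, y, z in degrees, then the closure, from 0 (fully open) to 1 (shut). A call has 1 to 10 rows; each row is the pose to reach, as a shift and turn from the pose commanded when the call began, along the tool's axes at that moment; what a row does not reach only later rows make up. A row lasts 1/12 s, in which the tool goes at most 41.7 mm and 7.16 degrees, less where a joint would pass 70% of its speed; a pose out of reach is approached as far as the arm can. A call with a gripper value outside its range is refused whole. The fingers move at their own pace and stop on an object; "force" is the grip in N (left out, the last holds). Time passes only in rows, so rows that repeat a pose let the fingers close. It gives the time, the measured TCP pose, the force, the opening and the grip force at its end, in the units of the state.
- telemetry.get_state(): the state, without advancing time (a new reading comes with each control period).
- vision.read_camera(name): name is "side" or "top" or "wrist"; returns a dict with "color" (480x640x3 uint8, blue, green, red), "K" (3x3 intrinsics, pixels), "D" ([k1, k2, p1, p2, k3] as OpenCV has them; the pictures are not rectified), "rvec" (rotation vector, rad) and "tvec" (3), from world to camera coordinates, as OpenCV has them; the wrist camera has in their place "T_tool_cam" (4x4, takes a point from camera to tool coordinates, whose origin is the TCP and whose axes are the flange's). Camera axes: x right, y down, z forward; pixel columns grow to the right and rows downward; lengths in m; the calibration is good to about 2 mm. A picture is of the moment at which its call begins: read the wrist's pose just before it. There is no depth.
- ctrl.sign_off(): hands the job in; it is judged then, once.
The state is a dict: "time": time; "qpos": joint angles; "dq": joint speeds; "joint_efforts": joint torques, N m; "eef_pos": TCP position; "tcp_rot": TCP orientation; "contact_force": force on the tool from outside, world axes, zero at the start; "wrist_torque": the same for the moment, N m; "opening": opening from 0.0 (shut) to 1.0 (fully open); "finger_force": force on a finger pad.
Only numpy, scipy, OpenCV 4.12 (cv2) and the standard library are available. Lean on these libraries where they do the work, as an engineer would, in place of code of your own. Each camera call takes 0.05 s, during which the arm holds its last target. There are 200 camera calls.

## Working session

There is one attempt and no reset: what is moved stays moved. The work goes in short steps, Python scripts to look and compute and a tool call to move; the robot and the scene stay as the last step left them, time stands still between calls to the robot, and variables do not carry over. Pictures are saved under pics/ and viewed, at most 10 in all, crops included, and the job is handed in when it is done.

Besides the shell and the picture viewer there is one more tool, called as a command line: name --argument value ..., lists and objects as JSON in quotes. arm_command: Moves the arm, as the interface text tells. Its arguments: {"type":"object","properties":{"series":{"type":"array","items":{"type":"number"}},"force":{"type":"number"}},"required":["series"]}

```bash
mkdir -p pics
cat > h.py <<'E'
import numpy as np, cv2
from plant import telemetry, vision, ctrl
from scipy.spatial.transform import Rotation as R
def grab(n):
    s=telemetry.get_state(); c=vision.read_camera(n)
    if n=="wrist":
        T=np.eye(4);T[:3,:3]=R.from_quat(s["tcp_rot"]).as_matrix();T[:3,3]=s["eef_pos"]
        W=T@np.array(c["T_tool_cam"])
    else:
        V=np.eye(4);V[:3,:3]=cv2.Rodrigues(np.array(c["rvec"],float))[0];V[:3,3]=np.ravel(c["tvec"]);W=np.linalg.inv(V)
    c["W"]=W;return c
def ray(c,px,z):
    u=cv2.undistortPoints(np.array(px,float).reshape(-1,1,2),np.array(c["K"]),np.array(c["D"])).reshape(-1,2)
    d=np.c_[u,np.ones(len(u))]@c["W"][:3,:3].T;o=c["W"][:3,3]
    return o+d*((z-o[2])/d[:,2])[:,None]
E
python3 - <<'E'
from h import *
import pickle
for n in("top","side"):
    c=grab(n);cv2.imwrite(f"pics/{n}0.png",c["color"]);pickle.dump(c,open(n+".pkl","wb"));print(c["W"].round(3))
s=telemetry.get_state();print(s)
E
```

```text
[[-1.700e-02 -9.890e-01  1.470e-01  3.950e-01]
 [-1.000e+00  1.600e-02 -4.000e-03  1.630e-01]
 [ 1.000e-03 -1.470e-01 -9.890e-01  1.082e+00]
 [ 0.000e+00  0.000e+00  0.000e+00  1.000e+00]]
[[ 0.977 -0.169  0.131  0.361]
 [-0.213 -0.755  0.62  -0.515]
 [-0.006 -0.634 -0.773  0.956]
 [ 0.     0.     0.     1.   ]]
{'time': 0.1, 'qpos': array([-1.25398533e+00,  2.87109643e-01,  1.57806822e+00, -2.62410749e-06,
        1.27860640e+00, -1.50027698e-01]), 'dq': array([-0.00048156, -0.00263277, -0.00452514, -0.00032055, -0.00225214,
       -0.00052787]), 'joint_efforts': array([-1.29521482e-04, -4.07300341e+01, -2.93699956e+01, -2.20146280e-04,
        3.44738903e-03, -8.98679360e-06]), 'eef_pos': array([ 0.3036108 , -0.60217998,  0.23004342]), 'tcp_rot': array([ 9.72880499e-01,  2.31305717e-01, -9.25268805e-05, -1.09189367e-03]), 'contact_force': array([ 3.55157731e-04, -4.12192809e-01,  2.76305255e-01]), 'wrist_torque': array([0.05152276, 0.03719573, 0.00505445]), 'finger_force': 0.0, 'opening': 1.0005605246611555}
```

View pics/top0.png

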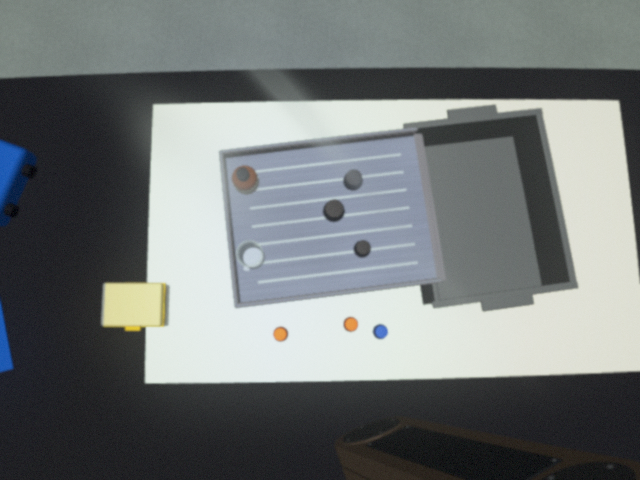

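View pics/side0.png

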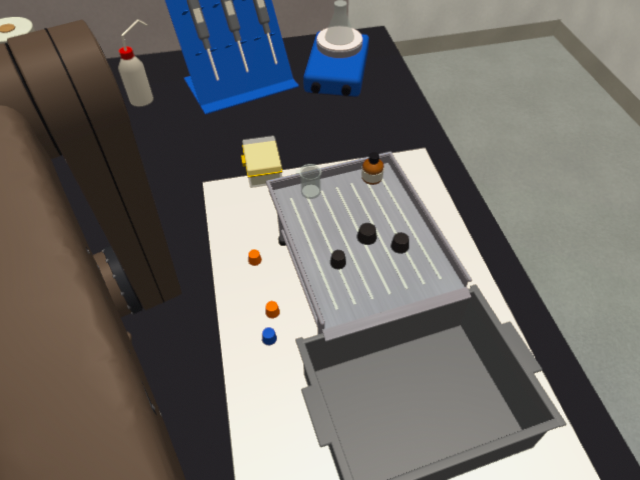

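The top view shows stoppers at about (353,180), (334,210) and (362,248), the beaker at (252,257) and the bottle at (245,178). The tray corners are at about (221,152), (237,305), (443,280) and (418,131). The side view agrees: three dark stoppers, with the bowl past the lip and the orange and blue look-alikes off the tray.

Run:
```python
from h import *
import pickle
cs={n:pickle.load(open(n+".pkl","rb")) for n in("top","side")}
c=cs["top"]
cor=ray(c,[(221,152),(237,305)],.176);print("closed rim corners",cor.round(3))
def blobs(n,box,th):
    im=cs[n]["color"];g=im.max(2);m=np.zeros_like(g);x0,y0,x1,y1=box
    m[y0:y1,x0:x1]=(g[y0:y1,x0:x1]<th)*255
    out=[]
    for k in cv2.findContours(m,cv2.RETR_EXTERNAL,cv2.CHAIN_APPROX_NONE)[0]:
        if cv2.contourArea(k)>60: (x,y),r=cv2.minEnclosingCircle(k);M=cv2.moments(k);out.append((M['m10']/M['m00'],M['m01']/M['m00'],r,cv2.contourArea(k)))
    return out
for n,b in(("top",(300,160,400,270)),("side",(325,215,420,275))):
    for x,y,r,a in blobs(n,b,100):
        p=ray(cs[n],[(x,y),(x+r,y)],.163);print(n,round(x),round(y),p[0].round(4),"r_mm",round(1e3*np.linalg.norm(p[1]-p[0]),1),a)
print("bottle,beaker",ray(c,[(245,178),(252,257)],.18).round(3))
e=ray(c,[(252,298),(221,152),(420,135),(440,279)],.15).round(3);print(e)
# tray floor/lip lines: white drain lines give the axis
l=ray(c,[(257,173),(400,155),(258,282),(417,263)],.15);print(l.round(3),[np.degrees(np.arctan2(*(l[i+1]-l[i])[[1,0]])) for i in(0,2)])
cv2.imwrite("pics/topz.png",cv2.resize(c["color"][120:320,200:460],None,fx=3,fy=3,interpolation=cv2.INTER_CUBIC))
```

```text
closed rim corners [[0.698 0.322 0.176]
 [0.422 0.291 0.176]]
top 362 249 [0.519  0.0705 0.163 ] r_mm 14.5 177.5
top 333 211 [0.589  0.1196 0.163 ] r_mm 18.7 300.0
side 338 259 [0.5172 0.066  0.163 ] r_mm 18.3 225.5
side 400 243 [0.6435 0.0788 0.163 ] r_mm 20.4 281.5
side 367 234 [0.5872 0.1147 0.163 ] r_mm 21.6 318.0
bottle,beaker [[0.648 0.277 0.18 ]
 [0.505 0.265 0.18 ]]
[[ 0.435  0.268  0.15 ]
 [ 0.707  0.326  0.15 ]
 [ 0.735 -0.048  0.15 ]
 [ 0.463 -0.07   0.15 ]]
[[ 0.665  0.259  0.15 ]
 [ 0.696 -0.008  0.15 ]
 [ 0.463  0.257  0.15 ]
 [ 0.493 -0.03   0.15 ]] [np.float64(-83.4635638454958), np.float64(-84.15724597368234)]
```

View pics/topz.png

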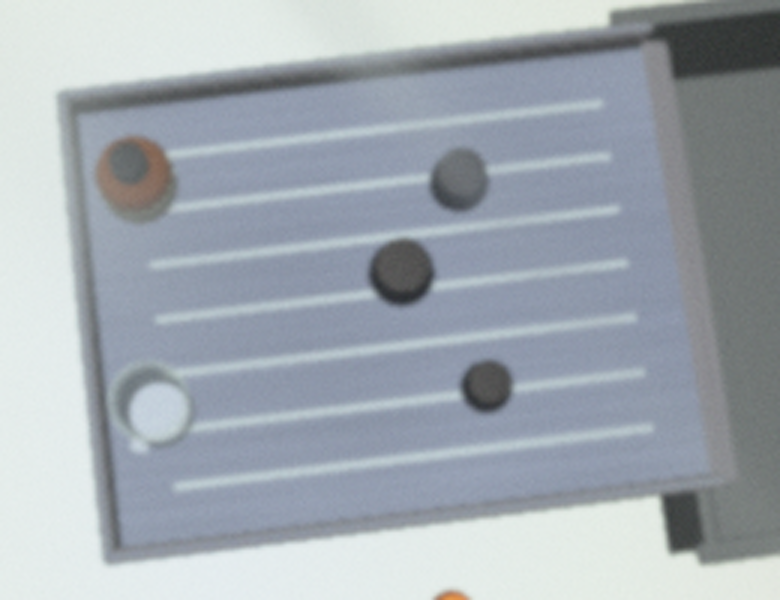

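The zoom confirms the layout. The large stopper is in the middle, the medium on the far side and the small on the near side. Tray yaw is about 6.2°, with its centre near (0.580, 0.127). First I rise and turn so the tool's x axis lies along tray +y.

arm_command --series '[3,-2.5,-7,0,0,-7,0.86,6,-5,-7,0,0,-14,0.86,9,-7.5,-7,0,0,-21,0.86,12,-10,-7,0,0,-28,0.86,15,-12.5,-7,0,0,-35,0.86,18,-15,-7,0,0,-42,0.86,21,-18,-7,0,0,-49,0.86,24,-21,-7,0,0,-56,0.86,24.5,-21,-7,0,0,-63,0.86,24.5,-21,-7,0,0,-69.5,0.86]' --force 40

```text
time: 0.93
eef_pos: [0.4293, -0.3011, 0.3011]
tcp_rot: [0.664, 0.748, 0.001, -0.0]
contact_force: [0.3, -0.1, -0.0]
opening: 0.137
finger_force: 0.0
```

arm_command --series '[3.5,2,0,0,0,0,0.86,7,4,0,0,0,0,0.86,10.5,6,0,0,0,0,0.86,14,8,0,0,0,0,0.86,17.5,10,0,0,0,0,0.86,21,12,0,0,0,0,0.86,24.5,14,0,0,0,0,0.86,28,16,0,0,0,0,0.86,31.5,18,0,0,0,0,0.86,35,20.5,0,0,0,0,0.86]'

```text
time: 1.77
eef_pos: [0.5929, 0.0663, 0.3009]
tcp_rot: [0.667, 0.745, -0.0, -0.0]
contact_force: [-0.5, -0.4, 0.2]
opening: 0.143
finger_force: 0.0
```

Run:
```python
from h import *
c=grab("wrist");c=grab("wrist");cv2.imwrite("pics/w1.png",c["color"]);s=telemetry.get_state();print(s["eef_pos"],s["tcp_rot"],s["opening"])
import pickle;pickle.dump(c,open("w1.pkl","wb"))
```

```text
[0.5940585  0.0689883  0.30011783] [ 6.65261877e-01  7.46609313e-01  3.26698966e-04 -1.03026099e-03] 0.1397828595801598
```

View pics/w1.png

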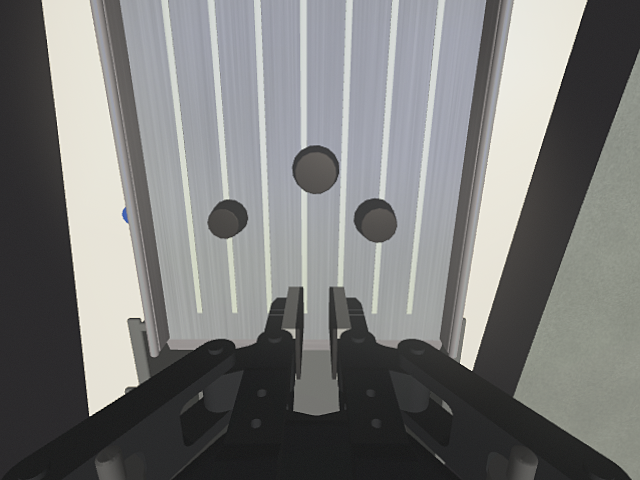

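The wrist view shows stopper tops at (316,170), (227,220) and (379,224), and a lip edge at row ~345. The fingers hang centred near column 315.

Run:
```python
from h import *
import pickle
c=pickle.load(open("w1.pkl","rb"));s=telemetry.get_state()
Rt=R.from_quat(s["tcp_rot"]).as_matrix()
p=ray(c,[(316,170),(227,220),(379,224)],.176);print(p.round(4))
print("tool-rel cm from TCP",((p-s["eef_pos"])@Rt*100).round(2))
l=ray(c,[(301,10),(304,260),(439,10),(411,300),(170,10),(200,310)],.15);print([np.degrees(np.arctan2(*(l[i]-l[i+1])[[1,0]])).round(2) for i in(0,2,4)])
print("lip",((ray(c,[(170,341),(440,341)],.15)-s["eef_pos"])@Rt*100).round(2))
```

```text
[[0.5898 0.121  0.176 ]
 [0.5223 0.073  0.176 ]
 [0.6459 0.0835 0.176 ]]
tool-rel cm from TCP [[ 5.19  0.18 12.42]
 [ 1.2  -7.07 12.42]
 [ 0.82  5.33 12.41]]
[np.float64(96.47), np.float64(96.52), np.float64(95.44)]
lip [[-12.01 -14.49  15.  ]
 [-12.12  12.62  14.98]]
```

arm_command --series '[3.5,0.2,0,0,0,0,0.86,7,0.2,0,0,0,0,0.86,9.6,0.2,0,0,0,0,0.86,9.6,0.2,2,0,0,0,0.86,9.6,0.2,5,0,0,0,0.86,9.6,0.2,8,0,0,0,0.86,9.6,0.2,11,0,0,0,0.86,9.6,0.2,13,0,0,0,0.86,9.6,0.2,14,0,0,0,0.86,9.6,0.2,14.3,0,0,0,0.86]'

```text
time: 2.7
eef_pos: [0.583, 0.159, 0.1554]
tcp_rot: [0.668, 0.744, -0.002, -0.002]
contact_force: [1.1, 0.6, -1.6]
opening: 0.144
finger_force: 0.0
```

arm_command --series '[-0.5,0,0,0,0,0,0.86,-1,0,0,0,0,0,0.86,-1.5,0,0,0,0,0,0.86,-2.2,0,0,0,0,0,0.86,-3,0,0,0,0,0,0.86,-4,0,0,0,0,0,0.86,-5,0,0,0,0,0,0.86,-6,0,0,0,0,0,0.86,-7,0,0,0,0,0,0.86,-8,0,0,0,0,0,0.86]'

```text
time: 3.53
eef_pos: [0.5934, 0.079, 0.1583]
tcp_rot: [0.668, 0.744, -0.0, -0.0]
contact_force: [-0.6, 0.6, 0.4]
opening: 0.139
finger_force: 0.3
```

Run:
```python
from h import *
c=grab("wrist");t=grab("side");cv2.imwrite("pics/w2.png",np.hstack([cv2.resize(c["color"],(400,300)),cv2.resize(t["color"][150:400,240:560],(400,300))]));print(telemetry.get_state()["eef_pos"])
```

```text
[0.59357688 0.07839843 0.15823617]
```

View pics/w2.png

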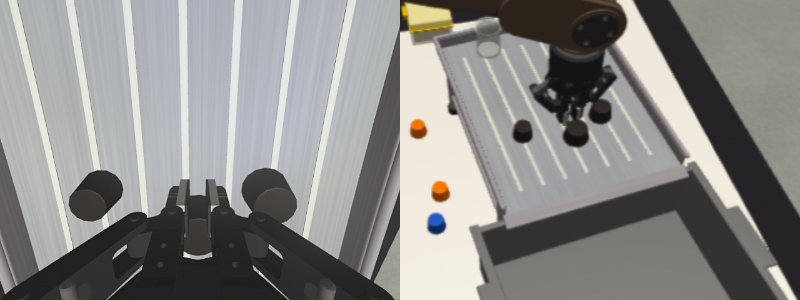

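The large stopper stays upright and seated in front of the fingertips, with the other two untouched. I continue to the lip.

arm_command --series '[-1,0,0.1,0,0,0,0.86,-2,0,0.1,0,0,0,0.86,-3,0,0.1,0,0,0,0.86,-4,0,0.1,0,0,0,0.86,-5,0,0.1,0,0,0,0.86,-6,0,0.1,0,0,0,0.86,-7,0,0.1,0,0,0,0.86,-8,0,0.1,0,0,0,0.86,-9,0,0.1,0,0,0,0.86,-10,0,0.1,0,0,0,0.86]'

```text
time: 4.47
eef_pos: [0.6043, -0.0202, 0.1573]
tcp_rot: [0.668, 0.745, 0.0, -0.0]
contact_force: [-0.2, 0.3, 1.0]
opening: 0.142
finger_force: 0.1
```

arm_command --series '[-1,0,0,0,0,0,0.86,-2,0,0,0,0,0,0.86,-3,0,0,0,0,0,0.86,-4,0,0,0,0,0,0.86,-5,0,0,0,0,0,0.86,-6,0,0,0,0,0,0.86,-7,0,0,0,0,0,0.86,-8,0,0,0,0,0,0.86,-9,0,0,0,0,0,0.86,-9,0,0,0,0,0,0.86]'

```text
time: 5.3
eef_pos: [0.6143, -0.1107, 0.1574]
tcp_rot: [0.668, 0.744, -0.0, 0.0]
contact_force: [-0.7, 1.1, 0.3]
opening: 0.135
finger_force: 0.0
```

Run:
```python
from h import *
c=grab("top");t=grab("side");cv2.imwrite("pics/w3.png",np.hstack([cv2.resize(c["color"][100:350,210:590],(400,300)),cv2.resize(t["color"][200:480,240:580],(400,300))]));s=telemetry.get_state();print(s["eef_pos"],s["contact_force"])
```

```text
[ 0.61403953 -0.10904236  0.1572453 ] [-0.40242152  0.30427171  0.41770671]
```

View pics/w3.png

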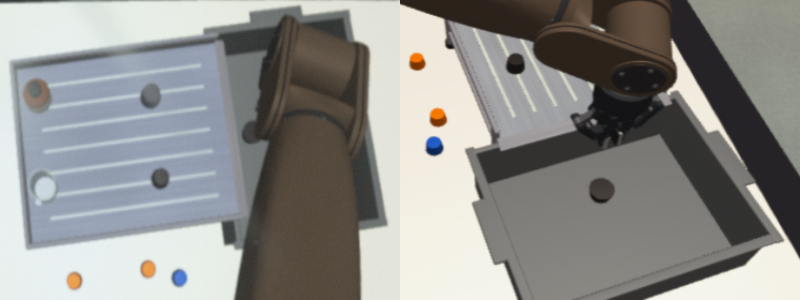

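The large stopper is in the bowl at about (601,190) in the right panel, and the medium and small are still standing on the tray. Next is the medium.

arm_command --series '[0,0,-3,0,0,0,0.86,1,1,-6,0,0,0,0.86,4.5,2,-6.5,0,0,0,0.86,8,3,-6.5,0,0,0,0.86,11.5,4,-6.5,0,0,0,0.86,15,5.2,-6.5,0,0,0,0.86,18.5,5.2,-6.5,0,0,0,0.86,21.5,5.2,-6.5,0,0,0,0.86,22.7,5.2,-6.5,0,0,0,0.86,22.7,5.2,-6.5,0,0,0,0.86]'

```text
time: 6.23
eef_pos: [0.6402, 0.1259, 0.2222]
tcp_rot: [0.666, 0.746, 0.0, -0.0]
contact_force: [-0.1, -0.4, -0.1]
opening: 0.144
finger_force: 0.0
```

arm_command --series '[0,0,1.5,0,0,0,0.86,0,0,3.5,0,0,0,0.86,0,0,5.5,0,0,0,0.86,0,0,6.5,0,0,0,0.86,0,0,6.5,0,0,0,0.86,-0.5,0,6.5,0,0,0,0.86,-1,0,6.5,0,0,0,0.86,-1.5,0,6.5,0,0,0,0.86,-2.2,0,6.5,0,0,0,0.86,-3,0,6.5,0,0,0,0.86]'

```text
time: 7.07
eef_pos: [0.645, 0.0921, 0.1586]
tcp_rot: [0.668, 0.745, 0.001, 0.001]
contact_force: [0.3, 0.1, -0.2]
opening: 0.143
finger_force: 0.2
```

Run:
```python
from h import *
c=grab("wrist");t=grab("side");cv2.imwrite("pics/w4.png",np.hstack([cv2.resize(c["color"],(400,300)),cv2.resize(t["color"][200:480,240:580],(400,300))]));s=telemetry.get_state();print(s["eef_pos"],s["contact_force"])
```

```text
[0.64484041 0.09128073 0.15804878] [ 0.70900005  0.33340782 -0.52022846]
```

View pics/w4.png

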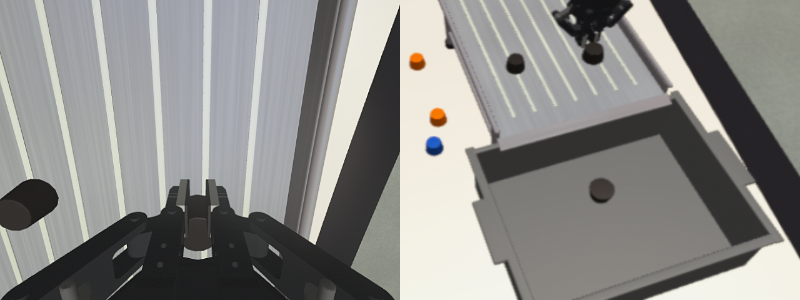

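The medium stopper is seated upright between the fingertips, so I push it off.

arm_command --series '[-1,0,0.1,0,0,0,0.86,-2,0,0.1,0,0,0,0.86,-3,0,0.1,0,0,0,0.86,-4,0,0.1,0,0,0,0.86,-5,0,0.1,0,0,0,0.86,-6,0,0.1,0,0,0,0.86,-7,0,0.1,0,0,0,0.86,-8,0,0.1,0,0,0,0.86,-9,0,0.1,0,0,0,0.86,-10,0,0.1,0,0,0,0.86]'

```text
time: 8.0
eef_pos: [0.6553, -0.0077, 0.1563]
tcp_rot: [0.668, 0.745, -0.0, 0.0]
contact_force: [0.2, -0.1, 0.3]
opening: 0.137
finger_force: 0.1
```

arm_command --series '[-1,0,0,0,0,0,0.86,-2,0,0,0,0,0,0.86,-3,0,0,0,0,0,0.86,-4,0,0,0,0,0,0.86,-5,0,0,0,0,0,0.86,-6,0,0,0,0,0,0.86,-7,0,0,0,0,0,0.86,-8,0,0,0,0,0,0.86,-9,0,0,0,0,0,0.86,-10,0,0,0,0,0,0.86]'

```text
time: 8.83
eef_pos: [0.6662, -0.107, 0.1563]
tcp_rot: [0.668, 0.745, 0.0, -0.0]
contact_force: [-0.1, -0.2, -0.4]
opening: 0.142
finger_force: 0.0
```

arm_command --series '[-0.5,0,0,0,0,0,0.86,-0.5,0,0,0,0,0,0.86]'

```text
time: 9.0
eef_pos: [0.6667, -0.1124, 0.1563]
tcp_rot: [0.668, 0.744, -0.0, 0.0]
contact_force: [0.6, 0.8, -0.3]
opening: 0.143
finger_force: 0.0
```

Run:
```python
from h import *
c=grab("top");t=grab("side");cv2.imwrite("pics/w5.png",np.hstack([cv2.resize(c["color"][100:350,210:590],(400,300)),cv2.resize(t["color"][200:480,240:580],(400,300))]));s=telemetry.get_state();print(s["eef_pos"],s["contact_force"])
```

```text
[ 0.66654722 -0.11101901  0.15621298] [ 1.06882234 -0.18881704  0.44402033]
```

View pics/w5.png

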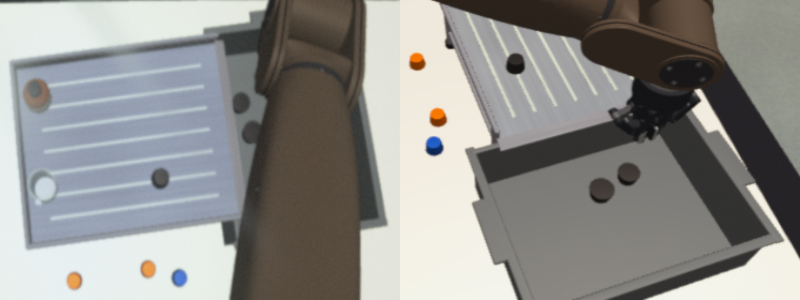

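Both the large and medium stoppers are in the bowl, at about (601,190) and (628,174). Now the small one.

arm_command --series '[0,0,-3,0,0,0,0.86,1,-1,-6,0,0,0,0.86,4.3,-2.8,-6.5,0,0,0,0.86,7.6,-4.6,-6.5,0,0,0,0.86,10.9,-6.4,-6.5,0,0,0,0.86,14.2,-8.2,-6.5,0,0,0,0.86,17.5,-10,-6.5,0,0,0,0.86,20.8,-11.5,-6.5,0,0,0,0.86,24,-12.4,-6.5,0,0,0,0.86,24,-12.4,-6.5,0,0,0,0.86]'

```text
time: 9.93
eef_pos: [0.5143, 0.119, 0.2214]
tcp_rot: [0.665, 0.747, 0.001, -0.001]
contact_force: [-0.0, 0.6, -0.1]
opening: 0.141
finger_force: 0.0
```

arm_command --series '[0,0,0,0,0,0,0.86,0,0,2,0,0,0,0.86,0,0,4.5,0,0,0,0.86,0,0,6.4,0,0,0,0.86,0,0,6.4,0,0,0,0.86,-0.5,0,6.4,0,0,0,0.86,-1,0,6.4,0,0,0,0.86,-1.5,0,6.4,0,0,0,0.86,-2.2,0,6.4,0,0,0,0.86,-3,0,6.4,0,0,0,0.86]'

```text
time: 10.77
eef_pos: [0.5214, 0.0835, 0.1587]
tcp_rot: [0.668, 0.745, 0.001, 0.001]
contact_force: [0.3, -0.1, 0.3]
opening: 0.137
finger_force: 0.1
```

Run:
```python
from h import *
c=grab("wrist");t=grab("side");cv2.imwrite("pics/w6.png",np.hstack([cv2.resize(c["color"],(400,300)),cv2.resize(t["color"][200:480,240:580],(400,300))]));s=telemetry.get_state();print(s["eef_pos"],s["contact_force"])
```

```text
[0.52116244 0.08292857 0.15816286] [-0.54180564  0.30537122  0.34056116]
```

View pics/w6.png

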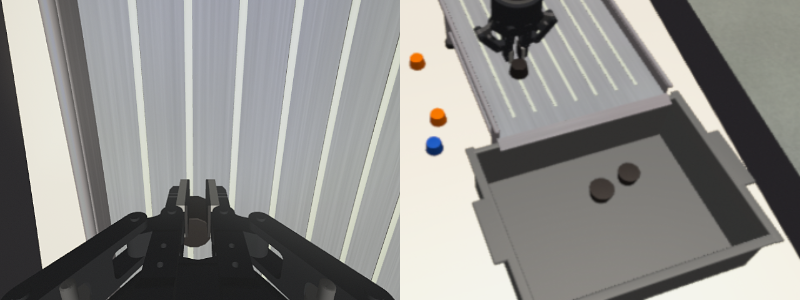

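The small stopper is seated, so I push it off and then lift clear.

arm_command --series '[-1,0,0.1,0,0,0,0.86,-2,0,0.1,0,0,0,0.86,-3,0,0.1,0,0,0,0.86,-4,0,0.1,0,0,0,0.86,-5,0,0.1,0,0,0,0.86,-6,0,0.1,0,0,0,0.86,-7,0,0.1,0,0,0,0.86,-8,0,0.1,0,0,0,0.86,-9,0,0.1,0,0,0,0.86,-10,0,0.1,0,0,0,0.86]'

```text
time: 11.7
eef_pos: [0.5315, -0.0162, 0.1563]
tcp_rot: [0.668, 0.745, 0.0, 0.0]
contact_force: [-0.6, 0.4, 0.5]
opening: 0.143
finger_force: 0.1
```

arm_command --series '[-1,0,0,0,0,0,0.86,-2,0,0,0,0,0,0.86,-3,0,0,0,0,0,0.86,-4,0,0,0,0,0,0.86,-5,0,0,0,0,0,0.86,-6,0,0,0,0,0,0.86,-7,0,0,0,0,0,0.86,-8,0,0,0,0,0,0.86,-9,0,0,0,0,0,0.86,-10,0,0,0,0,0,0.86]'

```text
time: 12.53
eef_pos: [0.5424, -0.1155, 0.1563]
tcp_rot: [0.668, 0.745, 0.0, 0.0]
contact_force: [0.4, -0.7, -0.2]
opening: 0.14
finger_force: 0.0
```

arm_command --series '[-1,0,0,0,0,0,0.86,-1,0,-1,0,0,0,0.86,-1,0,-4,0,0,0,0.86,-2,0,-7,0,0,0,0.86,-2,0,-10,0,0,0,0.86,-2,0,-12,0,0,0,0.86,-2,0,-12,0,0,0,0.86,-2,0,-12,0,0,0,0.86]'

```text
time: 13.2
eef_pos: [0.5451, -0.1345, 0.2786]
tcp_rot: [0.667, 0.745, 0.001, 0.002]
contact_force: [-0.1, 0.9, -0.2]
opening: 0.142
finger_force: 0.0
```

Run:
```python
from h import *
c=grab("top");t=grab("side");cv2.imwrite("pics/w7.png",np.hstack([cv2.resize(c["color"][100:350,100:590],(400,300)),cv2.resize(t["color"][120:480,200:580],(400,300))]));s=telemetry.get_state();print(s["eef_pos"],s["contact_force"],s["time"])
```

```text
[ 0.54375312 -0.13392909  0.275067  ] [ 0.51927234 -0.47104763  0.47696524] 13.3
```

View pics/w7.png

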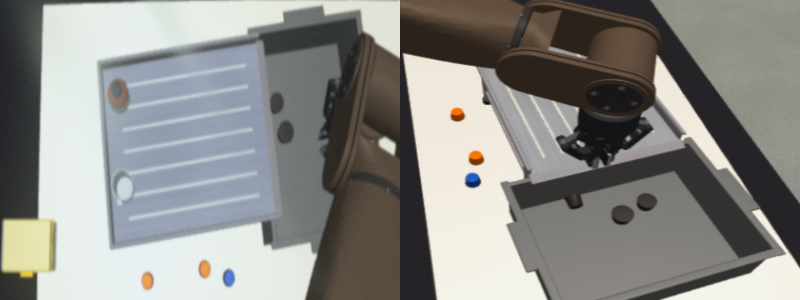

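The tray now holds only the beaker and bottle, both in place, and the tip box hasn't moved. In the right panel the small stopper shows at about (573,198), inside the bowl by the near wall. I'll check that numerically before handing in.

Run:
```python
from h import *
def f():
    c=grab("side");g=c["color"].max(2);m=np.zeros_like(g);m[340:375,345:385]=(g[340:375,345:385]<60)*255
    k=max(cv2.findContours(m,0,1)[0],key=cv2.contourArea);(x,y),r=cv2.minEnclosingCircle(k);return c,x,y,cv2.contourArea(k)
for _ in range(3):
    c,x,y,a=f();print(x,y,a,*[ray(c,[(x,y)],z)[0].round(3) for z in(.02,.14)])
g=grab("side");print(ray(g,[(200+223*.95,120+214*1.2)],.018).round(3))
```

```text
364.5 350.0 744.5 [ 0.544 -0.056  0.02 ] [ 0.521 -0.115  0.14 ]
364.5 350.0 745.5 [ 0.544 -0.056  0.02 ] [ 0.521 -0.115  0.14 ]
364.5 350.0 742.0 [ 0.544 -0.056  0.02 ] [ 0.521 -0.115  0.14 ]
[[ 0.617 -0.128  0.018]]
```

```bash
python3 -c "
from plant import ctrl;print(ctrl.sign_off())"
```

```text
the job is handed in; nothing more can be done
None
```

All three stoppers were pushed off the lip into the bowl, the beaker, bottle and tip box were left where they stood, and the job is handed in at about 13.5 s.

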